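Set the slide reader to the red mark

ROBOT

A 6-joint arm with a two-finger parallel gripper is mounted at the origin on the work surface. World frame = base frame: x ahead of the robot, y to its left, z up, the work surface at z = 0. Lengths are in m, angles in rad, forces in N, time in s.
With the tool pointing down it reaches from about 0.35 to 0.95 m from the base axis. Payload 17.4 kg.
Tool frame: the origin (TCP) lies between the finger pads; the fingertips stand 22 mm ahead of it and the grasp point (between the pads) lies 3 mm ahead of it; z points along the fingers, y is the line along which they close (so a half turn about z gives the same grasp; the last joint's range is limited). The gripper opens to 93 mm and grips with 3 to 60 N. Pads are 15 mm wide; open, the fingers measure 128 mm over their backs; the gripper's body (75 mm by 188 mm) begins 65 mm behind the grasp point.
Start: joints at [-1.256, 0.116, 1.442, -0, 1.584, -0.038], TCP at [0.233, -0.633, 0.22] pointing down, gripper open.
Joint ranges: [-2.83, 2.83], [-0.83, 2.19], [0.07, 2.5], [-1.14, 4.28], [0.01, 3], [-2.97, 2.97]. Speed limits (rad/s): [1.89, 1.89, 2.22, 3.14, 3.14, 3.14].

INTERFACE

Orientations are given as a rotation vector (axis times angle).
In Python, from station import readout, optics, ticket gives the robot as it stands.
- The arm moves only by the shell command python3 -m creep 'ROWS' [FORCE]. ROWS is JSON, a list of rows, each an object of numbers: "gripper": the opening, from 0 (shut) to 1 (fully open); "tx", "ty", "tz": the shift along the tool's x, y, z in m; "yaw": the turn about the tool's z in rad. In form: [{"gripper": .., "tx": .., "ty": .., "tz": .., "yaw": ..}, ...]. A call has 1 to 5 rows; each row is the pose to reach, as a shift and turn from the pose commanded when the call began, along the tool's axes at that moment; what a row does not reach only later rows make up. A row lasts 1/10 s, in which the tool goes at most 50 mm and 8.59 degrees, less where a joint would pass 70% of its speed; a pose out of reach is approached as far as the arm can. A call with a gripper value outside its range is refused whole. The fingers move at their own pace and stop on an object; FORCE is the grip in N (left out, the last holds). Time passes only in rows, so rows that repeat a pose let the fingers close. It gives the time, the measured TCP pose, the force, the opening and the grip force at its end, in the units of the state.
- readout.get_state(): the state, without advancing time (a new reading comes with each control period).
- optics.get_image(name): name is "side" or "top" or "wrist"; returns a dict with "image" (480x640x3 uint8, blue, green, red), "range_z" (480x640 float32, m along the optical axis (not along the pixel's ray), 0 where there is no reading), "vfov" (degrees; the focal length in pixels is half the picture's height over the tangent of half this angle, whatever the lens; pixels are square), "cx", "cy" (the principal point, pixels), "dist" ([k1, k2, p1, p2, k3] as OpenCV has them; the pictures are not rectified), "camera_from_world" (4x4, takes a point from world to camera coordinates); the wrist camera has in their place "hand_eye" (4x4, takes a point from camera to tool coordinates, whose origin is the TCP and whose axes are the flange's). Camera axes: x right, y down, z forward; pixel columns grow to the right and rows downward; lengths in m; the calibration is good to about 2 mm. A picture is of the moment at which its call begins: read the wrist's pose just before it.
- ticket.close_job(): hands the job in; it is judged then, once.
The state is a dict: "t": time; "joint_positions": joint angles; "joint_velocities": joint speeds; "tau": joint torques, N m; "tool_pos": TCP position; "orientation": TCP orientation; "wrist_force": force on the tool from outside, world axes, zero at the start; "wrist_torque": the same for the moment, N m; "opening": finger opening in m; "grasp_force": force on a finger pad.
Only numpy, scipy, OpenCV 4.12 (cv2) and the standard library are available. Lean on these libraries where they do the work, as an engineer would, in place of code of your own. Each camera call takes 0.05 s, during which the arm holds its last target. There are 200 camera calls.

TASK

On the white slide reader, pull the red lock knob straight up to its stop to free the carriage, then gently nudge the blue pusher, a little at a time, until the carriage's white index line lies within the red band on the scale and stays there by itself, never letting the line run past the band. Then push the knob fully home to lock it and let go; do not move the carriage while it is locked, and leave everything else on the bench where it is.

Things in the scene. Friction and masses are not known exactly. Their poses are not given: they have to be found in the camera images.
- reader: White slide reader, a slab 150 (x) x 360 (y) x 30 mm (z), fixed to the bench. Origin: centre of its underside; its carriage slides along the reader's +y. A grey lock housing stands on it, centred 50 mm to +x, 40 x 60 mm, top 60 mm above the bench.
- carriage (a joint): Travel of the black specimen carriage (90 x 70 mm plate, top 41 mm above the bench) along the reader's +y, in m: 0 at its -y stop, 0.11 at its +y stop. It starts between 0 and 0.03, 20 to 95 mm short of the mark. It is stiff and stays where it is left: with the lock out it takes about 4 to 12 N to move it, different every time; with the lock in about 15 N more.
- carriage_index (a point): Front end of the white index line on top of the carriage's small tongue, on the reader's -x side, 39 mm above the bench. Moves with the carriage, joint value for value along the reader's y.
- mark_line (a point): Middle of the red band on the yellow scale, 32 mm above the bench; the band is 6 mm wide along the reader's y (3 mm each side of this point), 13 mm along x, and lies beside the path of the index line. Fixed; its axes are the reader's. Always to the +y side of the index at the start.
- pusher_face (a point): Middle of the -y face of the blue pusher, the face to push on, 64 mm above the bench. The pusher is an upright tab 34 (x) x 10 (y) x 53 mm, top 86 mm and foot 33 mm above the bench, that rides on the carriage's -y side (nothing stands behind it on the slab).
- pusher (a joint): How far the pusher is pressed in against its spring (about 700 N/m, along y, towards the carriage), m: 0 free, at most 0.024. Pushed, it first gives 6 to 17 mm until the carriage's stiffness is overcome, then the carriage creeps along with it; let go, it springs back (its -y face 70 mm behind the index along y) and the carriage stays.
- lock_knob (a joint): Red push-pull lock knob, m: 0 pushed home (carriage locked, the start), 0.012 pulled straight up to its stop (carriage free). Friction of about 7 N holds it where it is left; pushing it home takes up to 13 N at the end of its travel.
- lock_grip (a point): Centre of the red knob, on its axis: an upright cylinder 28 mm across and 26 mm tall (from 13 mm below to 13 mm above this point). With the knob home this point is 83 mm above the bench, 23 mm above the housing's top.
- reagent: Bystander: clear reagent bottle with red cap, 60 mm across, 150 mm tall. Origin: centre of its underside. Loose.
- jar: Bystander: pink stain jar with red lid, 60 mm across, 75 mm tall. Origin: centre of its underside. Loose.
- beaker: Bystander: empty glass beaker, 64 mm across, 80 mm tall. Origin: centre of its underside. Loose.
- mailer: Bystander: blue and white slide box, 85 x 32 x 20 mm (x, y, z), lying beyond the reader's +y end. Origin: centre of its underside. Loose.
- cassette: Bystander: white rapid-test cassette, 22 x 70 x 6 mm, lying along the reader's -x side. Origin: centre of its underside. Loose.
- counter: Bystander: round steel tally counter, 52 mm across, 34 mm tall over its button, on the reader's +x side. Origin: centre of its underside. Loose.
- tipbox: Bystander: orange pipette tip box, 120 x 85 x 50 mm. Origin: centre of its underside. Loose.

How it is judged:
On the way, in this order (a step that is already met when the one before it is completed fails the run):
1. the lock knob is pulled out to its stop (value of joint lock_knob above 0.01 m), for 0.2 s.
2. with the lock out, the index line lies in the red band with the carriage at rest and the pusher let go (y of carriage_index in the frame of mark_line between -0.003 and 0.003 m and value of joint lock_knob above 0.008 m and value of joint pusher below 0.003 m and velocity of joint carriage between -0.003 and 0.003 m/s), for 0.3 s.
At the end, for the whole second after the job is handed in: The index line lies within the red band (within 3 mm of its middle along the scale), the carriage is at rest with its pusher sprung back (pressed in under 3 mm), and the lock knob is pushed home (within 2 mm) (y of carriage_index in the frame of mark_line between -0.003 and 0.003 m and value of joint lock_knob below 0.002 m and value of joint pusher below 0.003 m and velocity of joint carriage between -0.003 and 0.003 m/s); the robot touches nothing.
It fails at once if the index line ran past the far edge of the red band (y of carriage_index in the frame of mark_line above 0.003 m).
It fails at once if the carriage was moved while locked (knob less than 4 mm out) (value of joint lock_knob below 0.004 m and (velocity of joint carriage above 0.012 m/s or velocity of joint carriage below -0.012 m/s)).
It fails at once if the carriage was shoved, not nudged (faster than 0.12 m/s) (velocity of joint carriage above 0.12 m/s or velocity of joint carriage below -0.12 m/s).
It fails at once if a bystander was moved more than 25 mm (distance of any of reagent, jar, beaker, mailer, cassette, counter, tipbox from where it was at the start of the episode above 0.025 m).
It also fails if it takes over 58 s, if anything falls off the work surface, if the arm or the gripper's body presses on something with over 40 N, if the wrist force passes 120 N, or if a joint passes its speed limit or range.

## Working session

There is one attempt and no reset: what is moved stays moved. The work goes in short steps, Python scripts to look and compute and a shell command to move; the robot and the scene stay as the last step left them, time stands still between calls to the robot, and variables do not carry over. Pictures are saved under pics/ and viewed, at most 10 in all, crops included, and the job is handed in when it is done.

```bash
mkdir -p pics; ls
cat > h.py <<'E'
from station import readout, optics, ticket
import numpy as np, cv2
from scipy.spatial.transform import Rotation as R
def grab(name):
    s=readout.get_state(); d=optics.get_image(name)
    h=d["image"].shape[0]; f=h/2/np.tan(np.radians(d["vfov"])/2)
    d["K"]=np.array([[f,0,d["cx"]],[0,f,d["cy"]],[0,0,1]])
    if name=="wrist":
        T=np.eye(4);T[:3,:3]=R.from_rotvec(s["orientation"]).as_matrix();T[:3,3]=s["tool_pos"]
        d["W"]=T@np.array(d["hand_eye"])
    else: d["W"]=np.linalg.inv(np.array(d["camera_from_world"]))
    d["D"]=np.array(d["dist"],float); d["s"]=s
    return d
def rays(d,px):
    p=cv2.undistortPoints(np.array(px,float).reshape(-1,1,2),d["K"],d["D"]).reshape(-1,2)
    return np.c_[p,np.ones(len(p))]
def at_z(d,px,z):
    r=rays(d,px)@d["W"][:3,:3].T; o=d["W"][:3,3]
    return o+r*((z-o[2])/r[:,2])[:,None]
def at_depth(d,px):
    px=np.array(px).astype(int).reshape(-1,2); r=rays(d,px)*d["range_z"][px[:,1],px[:,0]][:,None]
    return r@d["W"][:3,:3].T+d["W"][:3,3]
E
python3 - <<'E'
from h import *
for n in("top","side"):
    d=grab(n); cv2.imwrite(f"pics/{n}0.png",d["image"]); print(n,d["W"][:3,3].round(3),d["W"][:3,2].round(2))
s=readout.get_state();print(s)
E
```

```text
pics
top [ 0.405 -0.004  1.492] [ 0.12 -0.01 -0.99]
side [0.511 0.921 1.284] [ 0.03 -0.61 -0.79]
{'t': 0.1, 'joint_positions': array([-1.25581168e+00,  1.16422167e-01,  1.44218769e+00, -5.29994844e-06,
        1.58404625e+00, -3.78018710e-02]), 'joint_velocities': array([-6.35003510e-04, -2.61192628e-03, -1.21186208e-03, -7.43465874e-05,
        5.20384923e-04, -1.50250816e-04]), 'tau': array([ 2.44263851e-03, -7.22895098e+01, -6.23862720e+01,  7.81233469e-02,
        2.27406254e-02, -6.74444300e-05]), 'tool_pos': array([ 0.23315084, -0.63324885,  0.2193964 ]), 'orientation': array([-3.09180839e+00, -5.51101713e-01,  2.38936851e-04]), 'wrist_force': array([0.33134839, 0.70646569, 1.19281429]), 'wrist_torque': array([-0.03579373, -0.02049016, -0.01929291]), 'grasp_force': 0.0, 'opening': 0.09338182973332589}
```

View pics/top0.png

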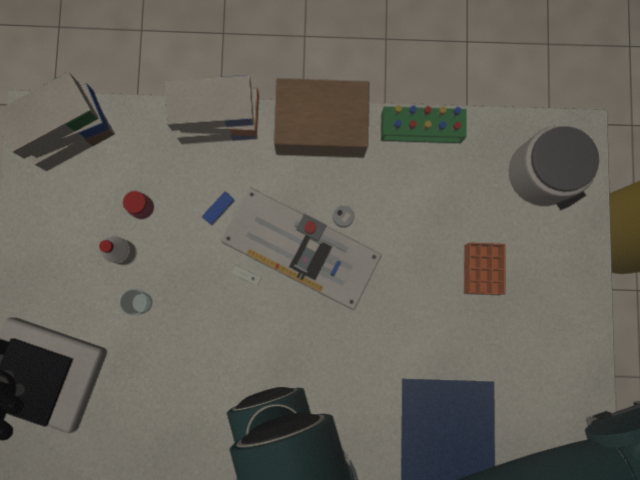

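View pics/side0.png

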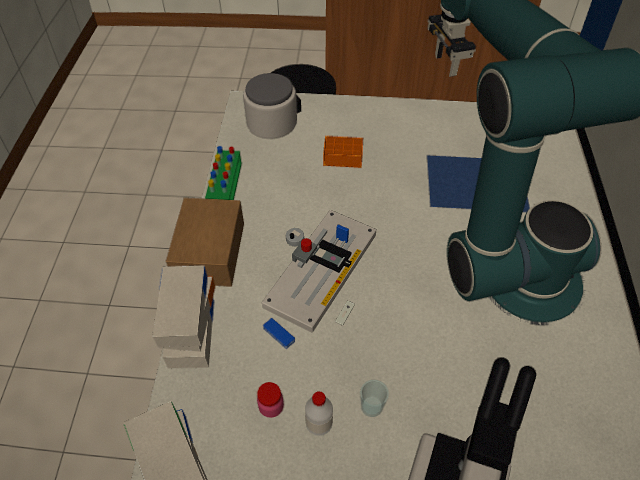

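Top view: reader centre about (301,248), knob (310,227), pusher (336,268), red band (277,266). In the side view: knob (306,244), pusher (342,233). The reader's +y points up-left in the top image.

```bash
cat > m.py <<'E'
from h import *
d=grab("top")
c=at_z(d,[(250,188),(381,255),(355,308),(222,240)],0.03)
print(c.round(4)); cen=c.mean(0); y=(c[0]+c[3]-c[1]-c[2])[:2]; y/=np.linalg.norm(y); print("cen",cen,"y",y,"yaw of y from world y",np.degrees(np.arctan2(-y[0],y[1])))
print("sizes",np.linalg.norm(c[0]-c[1]),np.linalg.norm(c[1]-c[2]))
print("knob",at_z(d,[(310,227)],.096), "pusher",at_z(d,[(336,268)],.08),"band",at_z(d,[(277,266)],.032))
print("counter",at_z(d,[(344,215)],.03))
E
python3 m.py
python3 - <<'E'
from h import *
d=grab("side")
print("knob",at_z(d,[(307,242)],.096), "pusher",at_z(d,[(342,233)],.06))
E
```

```text
[[ 0.7141  0.1369  0.03  ]
 [ 0.5609 -0.1824  0.03  ]
 [ 0.4331 -0.1228  0.03  ]
 [ 0.5855  0.1985  0.03  ]]
cen [0.57341283 0.00756083 0.03      ] y [0.43058582 0.90254964] yaw of y from world y -25.50474351362787
sizes 0.3542048167149045 0.14108722960773584
knob [[ 0.61353491 -0.01044494  0.096     ]] pusher [[ 0.52240284 -0.07312757  0.08      ]] band [[0.52698744 0.06497925 0.032     ]]
counter [[ 0.65509116 -0.09174785  0.03      ]]
knob [[ 0.61096725 -0.00739941  0.096     ]] pusher [[ 0.52248679 -0.07268745  0.06      ]]
```

```bash
cat > to.py <<'E'
# usage: to.py x y z [yawdeg of tool y axis dir]: prints tool shift needed for TCP
import sys
from h import *
s=readout.get_state(); Rm=R.from_rotvec(s["orientation"]).as_matrix()
p=np.array([float(v) for v in sys.argv[1:4]])
print("t",s["t"],"pos",s["tool_pos"].round(4),"shift",(Rm.T@(p-s["tool_pos"])).round(4),"F",s["wrist_force"].round(1))
y=np.array([.4306,.9025,0]) 
if len(sys.argv)>4: y=np.array([np.cos(float(sys.argv[4])),np.sin(float(sys.argv[4])),0])
v=Rm.T@y; a=np.arctan2(-v[0],v[1]); print("yaw to align y:",a.round(4),"or",(a-np.sign(a)*np.pi).round(4)); print(Rm.round(3).tolist())
E
python3 to.py 0.56 -0.02 0.30
python3 - <<'E'
from h import *
d=grab("wrist");print(np.array(d["hand_eye"]).round(3).tolist(),d["vfov"])
E
```

```text
t 0.2 pos [ 0.2332 -0.6333  0.2196] shift [ 0.5186 -0.4627 -0.0801] F [-0.2 -0.6 -0.3]
yaw to align y: -2.3436 or 0.798
[[0.938, 0.346, -0.0], [0.346, -0.938, 0.001], [0.0, -0.001, -1.0]]
[[-0.002, -0.968, -0.252, 0.069], [1.0, -0.002, 0.0, 0.0], [-0.001, -0.252, 0.968, -0.165], [0.0, 0.0, 0.0, 1.0]] 68.11783178834857
```

```bash
python3 -m creep '[{"gripper":1,"tx":0.04,"ty":-0.03,"tz":-0.01,"yaw":-0.15},{"gripper":1,"tx":0.08,"ty":-0.06,"tz":-0.02,"yaw":-0.3},{"gripper":1,"tx":0.12,"ty":-0.09,"tz":-0.03,"yaw":-0.45},{"gripper":1,"tx":0.16,"ty":-0.12,"tz":-0.03,"yaw":-0.6},{"gripper":1,"tx":0.2,"ty":-0.15,"tz":-0.03,"yaw":-0.75}]'; python3 to.py 0.612 -0.009 0.22
```

```text
t: 0.75
tool_pos: [0.3682, -0.4243, 0.2505]
orientation: [2.671, 1.653, 0.0]
wrist_force: [1.0, -0.9, -0.5]
opening: 0.0927
grasp_force: 0.0
t 0.75 pos [ 0.3682 -0.4243  0.2505] shift [0.4805 0.033  0.0304] F [ 1.  -0.9 -0.5]
yaw to align y: -1.5879 or 1.5537
[[0.446, 0.895, 0.001], [0.895, -0.446, -0.001], [-0.0, 0.001, -1.0]]
```

```bash
python3 -m creep '[{"gripper":1,"tx":0.045,"ty":0.003,"tz":0,"yaw":-0.15},{"gripper":1,"tx":0.09,"ty":0.006,"tz":0,"yaw":-0.3},{"gripper":1,"tx":0.135,"ty":0.009,"tz":0,"yaw":-0.45},{"gripper":1,"tx":0.18,"ty":0.012,"tz":0,"yaw":-0.6},{"gripper":1,"tx":0.225,"ty":0.015,"tz":0,"yaw":-0.75}]'; python3 to.py 0.612 -0.009 0.22
```

```text
t: 1.25
tool_pos: [0.4829, -0.2302, 0.2502]
orientation: [1.879, 2.517, 0.0]
wrist_force: [0.0, -1.1, -0.6]
opening: 0.0932
grasp_force: 0.0
t 1.25 pos [ 0.4829 -0.2302  0.2502] shift [0.1754 0.1866 0.0302] F [ 0.  -1.1 -0.6]
yaw to align y: -0.8375 or 2.3041
[[-0.284, 0.959, 0.0], [0.959, 0.284, -0.0], [-0.0, 0.0, -1.0]]
```

```bash
python3 -m creep '[{"gripper":1,"tx":0.035,"ty":0.035,"tz":0,"yaw":-0.15},{"gripper":1,"tx":0.07,"ty":0.07,"tz":0.01,"yaw":-0.3},{"gripper":1,"tx":0.105,"ty":0.105,"tz":0.02,"yaw":-0.45},{"gripper":1,"tx":0.14,"ty":0.14,"tz":0.03,"yaw":-0.6},{"gripper":1,"tx":0.175,"ty":0.175,"tz":0.03,"yaw":-0.75}]';python3 -m creep '[{"gripper":1,"yaw":-0.08},{"gripper":1,"yaw":-0.08},{"gripper":1,"yaw":-0.08}]'; python3 to.py 0.612 -0.009 0.22
python3 - <<'E'
from h import *
d=grab("wrist"); cv2.imwrite("pics/w1.png",d["image"]); np.save("w1.npy",d["W"])
E
```

```text
t: 1.75
tool_pos: [0.6015, -0.014, 0.2187]
orientation: [-0.826, -3.03, 0.001]
wrist_force: [0.5, -1.1, 0.7]
opening: 0.0931
grasp_force: 0.0
t 1.75 pos [ 0.6015 -0.014   0.2187] shift [-0.0065  0.0096 -0.0013] F [ 0.5 -1.1  0.7]
yaw to align y: -0.0873 or 3.0543
[[-0.862, 0.508, -0.001], [0.508, 0.862, 0.0], [0.001, -0.001, -1.0]]invalid input at $[0]: expected keys gripper, tx, ty, tz, yaw
```

View pics/w1.png

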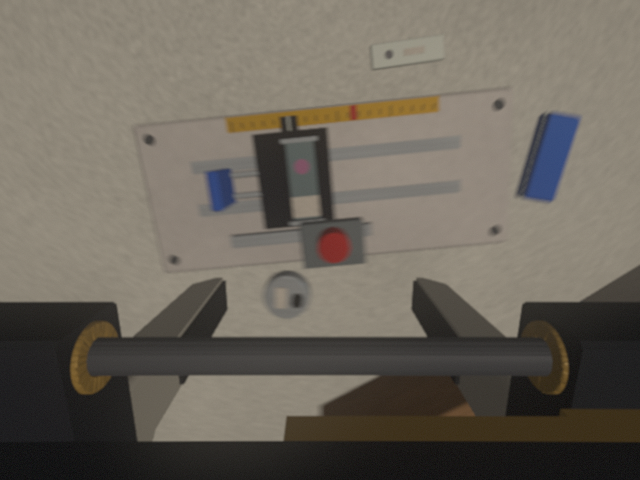

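Wrist view: index line near (289,124), red band (353,112), knob (334,245), pusher (219,189); everything needed is visible.

```bash
cat > meas.py <<'E'
from h import *
def blob(m,near,rad):
    n,l,st,c=cv2.connectedComponentsWithStats(m.astype(np.uint8))
    k=[i for i in range(1,n) if st[i,4]>8 and np.hypot(*(c[i]-near))<rad]
    return max(k,key=lambda i:st[i,4]) if k else None, l, st, c
def masks(im):
    b,g,r=[im[...,i].astype(int) for i in range(3)]
    return (r>1.8*g)&(r>1.8*b)&(r>60), (b>1.6*r)&(b>60)
if __name__=="__main__":
    d=grab("wrist"); im=d["image"]; red,blue=masks(im)
    n,l,st,c=cv2.connectedComponentsWithStats(red.astype(np.uint8))
    for i in range(1,n):
        if st[i,4]>15: print("red",c[i].round(1),st[i])
    cor=at_z(d,[(137,126),(509,88)],.03); e=cor[1]-cor[0]; print("y dir",np.degrees(np.arctan2(-e[0],e[1])),np.linalg.norm(e))
    print(cor, at_z(d,[(334,245)],.096),at_z(d,[(353,112)],.032),at_z(d,[(289,122)],.039),at_z(d,[(219,172)],.086))
    cv2.imwrite("pics/w2.png",np.vstack([cv2.resize(im[85:150,200:400],(800,260),interpolation=cv2.INTER_CUBIC),cv2.resize(im[150:220,180:380],(800,280),interpolation=cv2.INTER_CUBIC)]))
E
python3 meas.py
```

```text
red [345.5 113.9] [343 108   6  13  77]
red [323.  247.2] [308 230  31  34 813]
y dir -24.398082077547787 0.3490990236732253
[[ 0.43714963 -0.11251327  0.03      ]
 [ 0.58135334  0.20541034  0.03      ]] [[ 0.61513995 -0.00166499  0.096     ]] [[0.52789696 0.07058209 0.032     ]] [[0.50645346 0.01439518 0.039     ]] [[ 0.51623126 -0.05433564  0.086     ]]
```

View pics/w2.png

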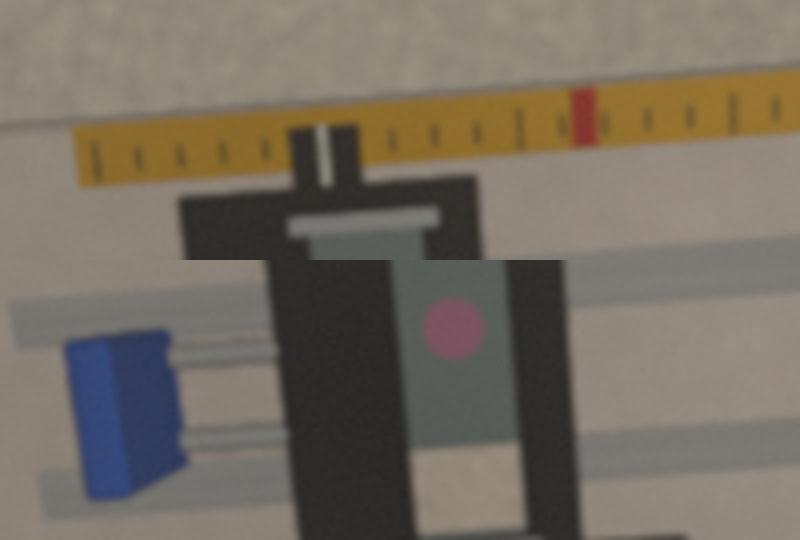

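The crop shows the white index line at x≈281,y≈124 (full image), the band at (345.5,114), and the pusher intact at left. The arm is now settled, so I'll make the measurement automatic.

```bash
cat > idx.py <<'E'
from meas import *
def run(save=None,verbose=True):
    d=grab("wrist"); im=d["image"]; red,_=masks(im)
    b,g,r=[im[...,i].astype(int) for i in range(3)]
    yel=(r>2.2*b)&(g>1.4*b)&(r>80)
    n,l,st,c=cv2.connectedComponentsWithStats(cv2.dilate((yel|red).astype(np.uint8),np.ones((3,3))))
    el=[i for i in range(1,n) if (yel&(l==i)).sum()>300]
    k=max(el,key=lambda i:(yel&(l==i)).sum())
    ys,xs=np.nonzero(yel&np.isin(l,el)); P=at_z(d,np.c_[xs,ys],.032)[:,:2]
    vx,vy,x0,y0=cv2.fitLine(P.astype(np.float32),cv2.DIST_HUBER,0,.001,.001).ravel()
    y=np.array([vx,vy]); y*=np.sign(y[1]); x=np.array([y[1],-y[0]])
    # red band
    n,l,st,c=cv2.connectedComponentsWithStats(red.astype(np.uint8))
    best=None;kn=None
    for i in range(1,n):
        if st[i,4]<15: continue
        w=at_z(d,[c[i]],.032)[0,:2]
        if abs((w-[x0,y0])@x)<.012: best=w if best is None else best; 
        if st[i,4]>400: kn=at_z(d,[c[i]],.1)[0]
    # profile of brightness along y at z=.039, across tongue, in reader frame rel. band; sample world grid
    S=np.arange(-.115,.02,.00025); prof=[]; 
    G=[]
    Ci=np.linalg.inv(d["W"])
    for off in np.arange(-.004,.0141,.001):
        X=best[None]+S[:,None]*y+off*x; X=np.c_[X,np.full(len(S),.039)]
        rv,_=cv2.Rodrigues(Ci[:3,:3]); px,_=cv2.projectPoints(X,rv,Ci[:3,3],d["K"],d["D"])
        px=px.reshape(-1,2).astype(np.float32)
        gray=cv2.remap(cv2.cvtColor(im,cv2.COLOR_BGR2GRAY).astype(np.float32),px[:,0][None],px[:,1][None],cv2.INTER_LINEAR)[0]
        G.append(gray)
    G=np.array(G); 
    # score: bright centre with dark flanks +-4..5mm
    def sh(a,k): return np.roll(a,k,axis=1)
    k=14; sc=G-np.maximum(sh(G,k),sh(G,-k)); sc[:,:30]=-99; sc[:,-30:]=-99
    tot=np.sort(sc,0)[-8:].mean(0); i=tot.argmax(); w=np.clip(tot[i-8:i+9]-tot[i]*.4,0,None); s=(w*S[i-8:i+9]).sum()/w.sum()
    ip=best+s*y
    if verbose: print("t",d["s"]["t"],"ydir",y.round(4),"band",best.round(4),"knob",None if kn is None else kn.round(4),"\nindex rel band mm",round(s*1000,2),"score",tot[i].round(1),"index",ip.round(4),"face xy ~line",(ip-.070*y).round(4))
    if save: cv2.imwrite(save,im)
    return s
if __name__=="__main__":
    import sys; run(sys.argv[1] if len(sys.argv)>1 else None)
E
python3 idx.py; python3 to.py 0.615 -0.008 0.22
```

```text
t 1.85 ydir [-0.2074  0.9783] band [0.5257 0.0638] knob [ 0.6113 -0.0103  0.1   ] 
index rel band mm -41.45 score 2.0 index [0.5343 0.0233] face xy ~line [ 0.5489 -0.0452]
t 1.9 pos [ 0.6019 -0.0138  0.2193] shift [-0.0084  0.0117 -0.0007] F [-0.6 -0.7  0.7]
yaw to align y: -0.0896 or 3.052
[[-0.86, 0.51, -0.001], [0.51, 0.86, 0.0], [0.001, -0.0, -1.0]]
```

```bash
python3 - <<'E'
s=open('idx.py').read()
a=s.index("    n,l,st,c=cv2.connectedComponentsWithStats(cv2.dilate"); b=s.index("    # red band"); e=s.index("    # profile")
new='''    n,l,st,c=cv2.connectedComponentsWithStats(red.astype(np.uint8))
    y=np.array([.4226,.9063]); x=np.array([y[1],-y[0]]); best=None;kn=None;B0=np.array([.5257,.0638])
    for i in range(1,n):
        if st[i,4]<15: continue
        w=at_z(d,[c[i]],.032)[0,:2]
        if np.hypot(*(w-B0))<.025: best=w
        w=at_z(d,[c[i]],.1)[0]
        if np.hypot(*(w[:2]-[.611,-.01]))<.03: kn=w
    ys,xs=np.nonzero(yel); P=at_z(d,np.c_[xs,ys],.032)[:,:2]; q=P-best
    P=P[(abs(q@x)<.015)&(abs(q@y)<.13)]
    vx,vy,x0,y0=cv2.fitLine(P.astype(np.float32),cv2.DIST_HUBER,0,.001,.001).ravel()
    y=np.array([vx,vy]); y*=np.sign(y[1]); x=np.array([y[1],-y[0]])
'''
open('idx.py','w').write(s[:a]+new+s[e:])
E
python3 idx.py
```

```text
t 1.9 ydir [0.434  0.9009] band [0.526  0.0638] knob [ 0.6114 -0.0103  0.1   ] 
index rel band mm -60.82 score 75.3 index [0.4996 0.009 ] face xy ~line [ 0.4692 -0.0541]
```

```bash
python3 -m creep '[{"gripper":1,"tx":-0.0065,"ty":0.009,"tz":0.0,"yaw":-0.09},{"gripper":1,"tx":-0.0065,"ty":0.009,"tz":0.04,"yaw":-0.09},{"gripper":1,"tx":-0.0065,"ty":0.009,"tz":0.08,"yaw":-0.09},{"gripper":1,"tx":-0.0065,"ty":0.009,"tz":0.09,"yaw":-0.09},{"gripper":1,"tx":-0.0065,"ty":0.009,"tz":0.09,"yaw":-0.09}]'; python3 to.py 0.612 -0.0095 0.089; python3 idx.py pics/w3.png
```

```text
t: 2.45
tool_pos: [0.6107, -0.0127, 0.1294]
orientation: [-0.702, -3.06, 0.001]
wrist_force: [0.4, 0.2, 0.4]
opening: 0.093
grasp_force: 0.0
t 2.45 pos [ 0.6107 -0.0127  0.1294] shift [0.0001 0.0035 0.0404] F [0.4 0.2 0.4]
yaw to align y: -0.0057 or 3.1359
[[-0.9, 0.436, -0.002], [0.436, 0.9, 0.0], [0.002, -0.001, -1.0]]
t 2.45 ydir [0.4336 0.9011] band [0.5259 0.0642] knob [ 0.6105 -0.0094  0.1   ] 
index rel band mm -60.93 score 95.2 index [0.4995 0.0093] face xy ~line [ 0.4691 -0.0537]
```

View pics/w3.png

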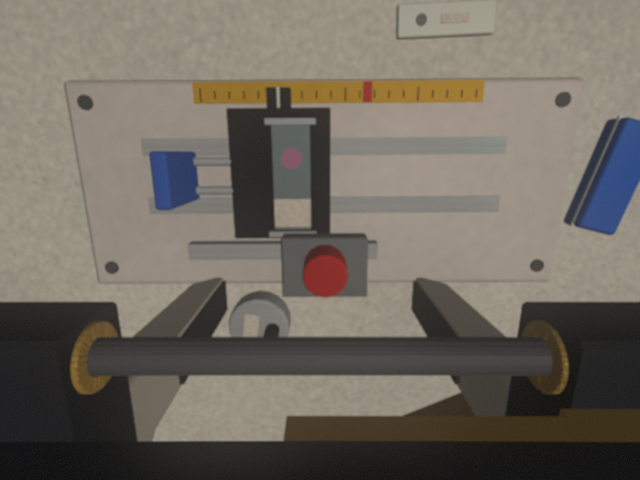

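Knob (325,271) sits centred between the open fingers; index (278,97), band (367,92). Descend, grip.

```bash
python3 -m creep '[{"gripper":1,"tx":0,"ty":0.003,"tz":0.02,"yaw":0},{"gripper":1,"tx":0,"ty":0.003,"tz":0.036,"yaw":0},{"gripper":0.25,"tx":0,"ty":0.003,"tz":0.04,"yaw":0},{"gripper":0.2,"tx":0,"ty":0.003,"tz":0.04,"yaw":0},{"gripper":0.2,"tx":0,"ty":0.003,"tz":0.04,"yaw":0}]' 40; python3 -m creep '[{"gripper":0.2,"tx":0,"ty":0,"tz":0,"yaw":0},{"gripper":0.2,"tx":0,"ty":0,"tz":0,"yaw":0},{"gripper":0.2,"tx":0,"ty":0,"tz":0,"yaw":0},{"gripper":0.2,"tx":0,"ty":0,"tz":0,"yaw":0}]'; python3 to.py 0.612 -0.0095 0.089
```

```text
t: 3.0
tool_pos: [0.6132, -0.0091, 0.0911]
orientation: [0.699, 3.062, 0.0]
wrist_force: [-0.3, -0.4, 1.0]
opening: 0.0738
grasp_force: 0.0
t: 3.4
tool_pos: [0.6129, -0.0089, 0.0902]
orientation: [0.699, 3.063, 0.0]
wrist_force: [0.0, 0.3, 0.2]
opening: 0.0415
grasp_force: 0.0
t 3.4 pos [ 0.6129 -0.0089  0.0902] shift [ 0.0005 -0.0009  0.0012] F [0.  0.3 0.2]
yaw to align y: -0.0036 or 3.138
[[-0.901, 0.434, 0.0], [0.434, 0.901, 0.0], [-0.0, 0.0, -1.0]]
```

```bash
python3 -m creep '[{"gripper":0.1,"tx":0,"ty":0,"tz":0,"yaw":0},{"gripper":0.1,"tx":0,"ty":0,"tz":0,"yaw":0},{"gripper":0.1,"tx":0,"ty":0,"tz":0,"yaw":0},{"gripper":0.1,"tx":0,"ty":0,"tz":0,"yaw":0}]' 40
```

```text
t: 3.8
tool_pos: [0.6125, -0.0096, 0.0901]
orientation: [-0.699, -3.062, 0.002]
wrist_force: [-3.3, -5.1, 2.6]
opening: 0.0265
grasp_force: 40.0
```

```bash
python3 -m creep '[{"gripper":0.1,"tx":0,"ty":0,"tz":-0.003,"yaw":0},{"gripper":0.1,"tx":0,"ty":0,"tz":-0.006,"yaw":0},{"gripper":0.1,"tx":0,"ty":0,"tz":-0.009,"yaw":0},{"gripper":0.1,"tx":0,"ty":0,"tz":-0.012,"yaw":0},{"gripper":0.1,"tx":0,"ty":0,"tz":-0.012,"yaw":0}]';python3 -m creep '[{"gripper":0.1,"tx":0,"ty":0,"tz":-0.001,"yaw":0},{"gripper":0.1,"tx":0,"ty":0,"tz":-0.001,"yaw":0},{"gripper":0.1,"tx":0,"ty":0,"tz":-0.001,"yaw":0}]'
```

```text
t: 4.3
tool_pos: [0.6124, -0.0095, 0.1017]
orientation: [-0.699, -3.062, 0.002]
wrist_force: [-1.8, -4.8, -2.7]
opening: 0.0263
grasp_force: 40.0
t: 4.6
tool_pos: [0.6124, -0.0095, 0.1022]
orientation: [-0.699, -3.062, 0.002]
wrist_force: [0.2, -4.7, -5.8]
opening: 0.0265
grasp_force: 40.0
```

```bash
python3 -m creep '[{"gripper":0.1,"tx":0,"ty":0,"tz":-0.0015,"yaw":0},{"gripper":0.1,"tx":0,"ty":0,"tz":-0.0015,"yaw":0},{"gripper":0.1,"tx":0,"ty":0,"tz":-0.0015,"yaw":0},{"gripper":0.1,"tx":0,"ty":0,"tz":-0.0015,"yaw":0}]'
```

```text
t: 5.0
tool_pos: [0.6122, -0.0095, 0.1023]
orientation: [-0.699, -3.061, 0.002]
wrist_force: [6.2, -5.4, -18.3]
opening: 0.0261
grasp_force: 40.0
```

```bash
python3 -m creep '[{"gripper":0.1,"tx":0,"ty":0,"tz":0.0015,"yaw":0},{"gripper":0.8,"tx":0,"ty":0,"tz":0.0015,"yaw":0},{"gripper":0.8,"tx":0,"ty":0,"tz":0.0015,"yaw":0},{"gripper":0.8,"tx":0,"ty":0,"tz":0.0015,"yaw":0},{"gripper":0.8,"tx":0,"ty":0,"tz":0.0015,"yaw":0}]'
```

```text
t: 5.5
tool_pos: [0.6129, -0.0088, 0.1033]
orientation: [0.699, 3.062, 0.0]
wrist_force: [-0.6, -0.4, -0.2]
opening: 0.0537
grasp_force: 0.0
```

```bash
python3 -m creep '[{"gripper":0.6,"tx":0,"ty":0,"tz":-0.04,"yaw":0},{"gripper":0.6,"tx":0,"ty":0,"tz":-0.065,"yaw":0},{"gripper":0,"tx":0.02,"ty":-0.045,"tz":-0.065,"yaw":0},{"gripper":0,"tx":0.04,"ty":-0.09,"tz":-0.065,"yaw":0},{"gripper":0,"tx":0.051,"ty":-0.14,"tz":-0.065,"yaw":0}]'; python3 -m creep '[{"gripper":0,"tx":0,"ty":0,"tz":0,"yaw":0},{"gripper":0,"tx":0,"ty":0,"tz":0,"yaw":0},{"gripper":0,"tx":0,"ty":0,"tz":0,"yaw":0}]';python3 to.py 0.506 -0.1137 0.070;python3 idx.py pics/w4.png
```

```text
t: 6.0
tool_pos: [0.5054, -0.1122, 0.1683]
orientation: [0.696, 3.063, 0.0]
wrist_force: [1.1, -0.4, -0.6]
opening: 0.0362
grasp_force: 0.0
t: 6.3
tool_pos: [0.5074, -0.1115, 0.1682]
orientation: [0.698, 3.063, 0.001]
wrist_force: [-0.5, 0.3, 0.3]
opening: 0.0123
grasp_force: 0.0
t 6.3 pos [ 0.5074 -0.1115  0.1682] shift [ 0.0003 -0.0026  0.0982] F [-0.5  0.3  0.3]
yaw to align y: -0.0033 or 3.1383
[[-0.901, 0.434, 0.0], [0.434, 0.901, 0.0], [-0.0, 0.0, -1.0]]
t 6.3 ydir [0.4347 0.9006] band [0.5263 0.0638] knob [ 0.6092 -0.0106  0.1   ] 
index rel band mm -60.31 score 95.3 index [0.5    0.0095] face xy ~line [ 0.4696 -0.0535]
```

View pics/w4.png

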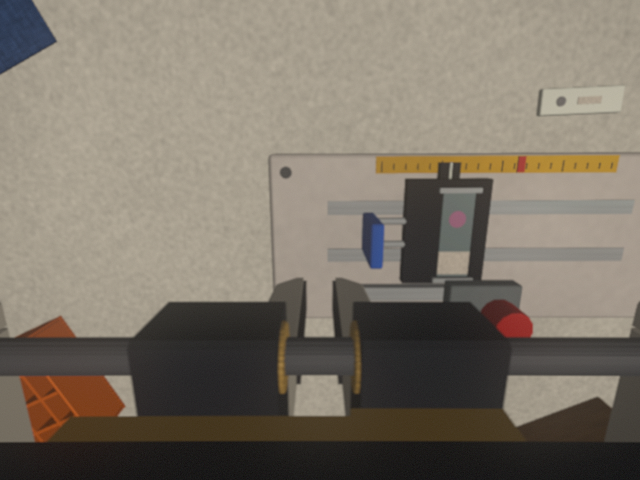

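The wrist view shows fingers (270–370,290) behind the blue pusher (373,240), index (449,172), band (521,164): path is clear for descending.

```bash
python3 -m creep '[{"gripper":0,"tx":0,"ty":-0.003,"tz":0.03,"yaw":0},{"gripper":0,"tx":0,"ty":-0.003,"tz":0.06,"yaw":0},{"gripper":0,"tx":0,"ty":-0.003,"tz":0.085,"yaw":0},{"gripper":0,"tx":0,"ty":-0.003,"tz":0.098,"yaw":0},{"gripper":0,"tx":0,"ty":-0.003,"tz":0.098,"yaw":0}]';python3 -m creep '[{"gripper":0,"tx":0,"ty":0.01,"tz":0,"yaw":0},{"gripper":0,"tx":0,"ty":0.01,"tz":0,"yaw":0},{"gripper":0,"tx":0,"ty":0.01,"tz":0,"yaw":0},{"gripper":0,"tx":0,"ty":0.01,"tz":0,"yaw":0}]';python3 to.py 0.5226 -0.0799 0.070;python3 idx.py pics/w5.png
```

```text
t: 6.85
tool_pos: [0.5052, -0.1139, 0.0684]
orientation: [-0.697, -3.06, -0.0]
wrist_force: [-1.0, -0.1, 0.8]
opening: 0.0006
grasp_force: 0.0
t: 7.25
tool_pos: [0.5102, -0.1057, 0.0708]
orientation: [0.698, 3.062, -0.0]
wrist_force: [-0.3, 0.0, 0.1]
opening: 0.0001
grasp_force: 0.0
t 7.25 pos [ 0.5102 -0.1057  0.0708] shift [0.     0.0286 0.0008] F [-0.3  0.   0.1]
yaw to align y: -0.0033 or 3.1382
[[-0.901, 0.434, 0.001], [0.434, 0.901, -0.0], [-0.001, 0.0, -1.0]]
t 7.25 ydir [0.4351 0.9004] band [0.5262 0.064 ] knob [ 0.5995 -0.0181  0.1   ] 
index rel band mm -60.24 score 118.8 index [0.5    0.0098] face xy ~line [ 0.4695 -0.0533]
```

View pics/w5.png

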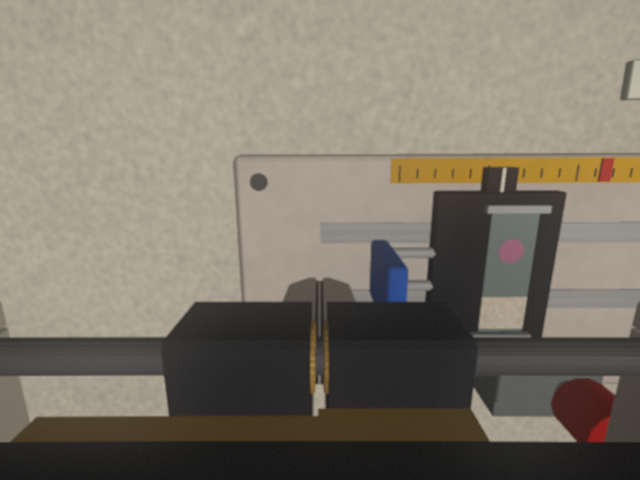

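Pusher (390,275) stands just ahead of the fingers, index (504,178), band (606,170): good view for nudging.

```bash
python3 -m creep '[{"gripper":0,"tx":0,"ty":0.004,"tz":0,"yaw":0},{"gripper":0,"tx":0,"ty":0.008,"tz":0,"yaw":0},{"gripper":0,"tx":0,"ty":0.011,"tz":0,"yaw":0},{"gripper":0,"tx":0,"ty":0.014,"tz":0,"yaw":0},{"gripper":0,"tx":0,"ty":0.017,"tz":0,"yaw":0}]';python3 -m creep '[{"gripper":0,"tx":0,"ty":0.003,"tz":0,"yaw":0},{"gripper":0,"tx":0,"ty":0.006,"tz":0,"yaw":0},{"gripper":0,"tx":0,"ty":0.009,"tz":0,"yaw":0},{"gripper":0,"tx":0,"ty":0.012,"tz":0,"yaw":0},{"gripper":0,"tx":0,"ty":0.015,"tz":0,"yaw":0}]'; python3 to.py 0.5226 -0.0799 0.070; python3 idx.py
```

```text
t: 7.8
tool_pos: [0.5174, -0.0902, 0.07]
orientation: [-0.699, -3.063, 0.0]
wrist_force: [-0.8, -1.6, 0.6]
opening: 0.0001
grasp_force: 0.8
t: 8.3
tool_pos: [0.5236, -0.0771, 0.07]
orientation: [-0.699, -3.062, 0.002]
wrist_force: [-3.8, -6.1, 1.2]
opening: 0.0004
grasp_force: 3.3
t 8.3 pos [ 0.5236 -0.0771  0.07  ] shift [-0.0003 -0.003   0.    ] F [-3.8 -6.1  1.2]
yaw to align y: -0.0038 or 3.1378
[[-0.901, 0.434, -0.001], [0.434, 0.901, -0.001], [0.0, -0.001, -1.0]]
t 8.3 ydir [0.4334 0.9012] band [0.5261 0.0642] knob [ 0.6047 -0.0122  0.1   ] 
index rel band mm -53.63 score 117.2 index [0.5029 0.0159] face xy ~line [ 0.4725 -0.0472]
```

```bash
python3 -m creep '[{"gripper":0,"tx":0,"ty":0.003,"tz":0,"yaw":0},{"gripper":0,"tx":0,"ty":0.006,"tz":0,"yaw":0},{"gripper":0,"tx":0,"ty":0.009,"tz":0,"yaw":0},{"gripper":0,"tx":0,"ty":0.012,"tz":0,"yaw":0},{"gripper":0,"tx":0,"ty":0.015,"tz":0,"yaw":0}]';python3 -m creep '[{"gripper":0,"tx":0,"ty":0.003,"tz":0,"yaw":0},{"gripper":0,"tx":0,"ty":0.006,"tz":0,"yaw":0},{"gripper":0,"tx":0,"ty":0.009,"tz":0,"yaw":0},{"gripper":0,"tx":0,"ty":0.012,"tz":0,"yaw":0},{"gripper":0,"tx":0,"ty":0.015,"tz":0,"yaw":0}]'; python3 idx.py
```

```text
t: 8.85
tool_pos: [0.5301, -0.0636, 0.07]
orientation: [-0.699, -3.062, 0.001]
wrist_force: [-4.3, -5.8, 2.1]
opening: 0.0002
grasp_force: 3.3
t: 9.35
tool_pos: [0.5366, -0.05, 0.07]
orientation: [-0.699, -3.062, 0.001]
wrist_force: [-4.1, -5.6, 1.7]
opening: 0.0006
grasp_force: 3.3
t 9.35 ydir [0.432  0.9019] band [0.5262 0.0642] knob [ 0.6108 -0.0027  0.1   ] 
index rel band mm -23.54 score 118.3 index [0.516  0.0429] face xy ~line [ 0.4858 -0.0202]
```

Steady creep. Go 12 mm, then in smaller steps.

```bash
python3 -m creep '[{"gripper":0,"tx":0,"ty":0.003,"tz":0,"yaw":0},{"gripper":0,"tx":0,"ty":0.006,"tz":0,"yaw":0},{"gripper":0,"tx":0,"ty":0.009,"tz":0,"yaw":0},{"gripper":0,"tx":0,"ty":0.012,"tz":0,"yaw":0},{"gripper":0,"tx":0,"ty":0.012,"tz":0,"yaw":0}]';python3 idx.py; python3 -m creep '[{"gripper":0,"tx":0,"ty":0.001,"tz":0,"yaw":0},{"gripper":0,"tx":0,"ty":0.002,"tz":0,"yaw":0},{"gripper":0,"tx":0,"ty":0.003,"tz":0,"yaw":0},{"gripper":0,"tx":0,"ty":0.003,"tz":0,"yaw":0}]'; python3 idx.py pics/w6.png
```

```text
t: 9.9
tool_pos: [0.5418, -0.039, 0.07]
orientation: [-0.699, -3.062, 0.001]
wrist_force: [-3.5, -4.6, 2.2]
opening: 0.0006
grasp_force: 2.8
t 9.9 ydir [0.4319 0.9019] band [0.525  0.0654] knob None 
index rel band mm -10.39 score 118.1 index [0.5205 0.056 ] face xy ~line [ 0.4903 -0.0071]
t: 10.35
tool_pos: [0.5431, -0.0364, 0.07]
orientation: [-0.699, -3.062, 0.001]
wrist_force: [-3.0, -3.8, 1.9]
opening: 0.0008
grasp_force: 2.7
t 10.35 ydir [0.4316 0.9021] band [0.5226 0.0658] knob None 
index rel band mm -6.65 score 117.7 index [0.5197 0.0598] face xy ~line [ 0.4895 -0.0033]
```

View pics/w6.png

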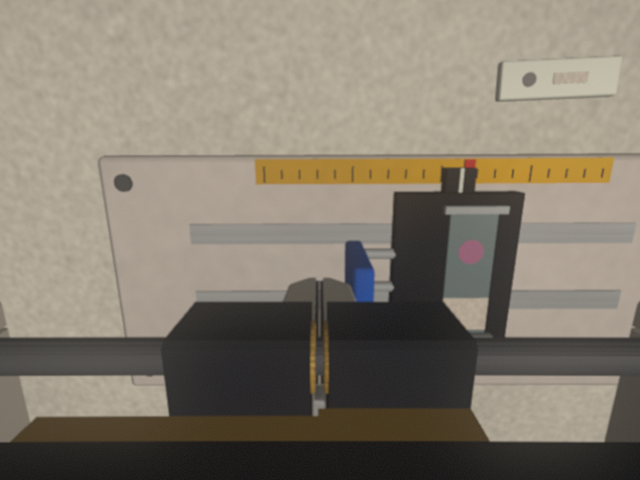

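The tongue now reaches the band (470,163), with the line (462,180) just short of it; I'll fix the band reference to the earlier, unobstructed value.

```bash
sed -i 's/^    # profile/    print("seen band y offset mm",((best-[.5262,.0642])@y*1000).round(2)); best=np.array([.5262,.0642]); y=np.array([.4325,.9016]); x=np.array([y[1],-y[0]])\n&/; s/S=np.arange(-.115,.02/S=np.arange(-.03,.02/' idx.py; sed -i 's/if st\[i,4\]<15/if st[i,4]<6/' idx.py
python3 idx.py; python3 -m creep '[{"gripper":0,"tx":0,"ty":0.001,"tz":0,"yaw":0},{"gripper":0,"tx":0,"ty":0.002,"tz":0,"yaw":0},{"gripper":0,"tx":0,"ty":0.003,"tz":0,"yaw":0},{"gripper":0,"tx":0,"ty":0.003,"tz":0,"yaw":0}]'; python3 idx.py
```

```text
seen band y offset mm -0.19
t 10.4 ydir [0.4325 0.9016] band [0.5262 0.0642] knob None 
index rel band mm -6.71 score 118.3 index [0.5233 0.0581] face xy ~line [ 0.493 -0.005]
t: 10.85
tool_pos: [0.5444, -0.0337, 0.07]
orientation: [-0.699, -3.062, 0.001]
wrist_force: [-4.2, -3.8, 1.5]
opening: 0.0001
grasp_force: 2.7
seen band y offset mm -0.13
t 10.85 ydir [0.4325 0.9016] band [0.5262 0.0642] knob None 
index rel band mm -3.75 score 118.5 index [0.5246 0.0608] face xy ~line [ 0.4943 -0.0023]
```

```bash
python3 -m creep '[{"gripper":0,"tx":0,"ty":0.001,"tz":0,"yaw":0},{"gripper":0,"tx":0,"ty":0.002,"tz":0,"yaw":0},{"gripper":0,"tx":0,"ty":0.0027,"tz":0,"yaw":0},{"gripper":0,"tx":0,"ty":0.0027,"tz":0,"yaw":0}]'; python3 idx.py
```

```text
t: 11.3
tool_pos: [0.5455, -0.0313, 0.07]
orientation: [-0.699, -3.062, 0.001]
wrist_force: [-3.6, -4.0, 0.9]
opening: 0.0003
grasp_force: 2.7
seen band y offset mm -0.27
t 11.3 ydir [0.4325 0.9016] band [0.5262 0.0642] knob None 
index rel band mm -1.05 score 118.9 index [0.5257 0.0633] face xy ~line [4.955e-01 1.000e-04]
```

Within the band; back off gently and check.

```bash
python3 -m creep '[{"gripper":0,"tx":0,"ty":-0.004,"tz":0,"yaw":0},{"gripper":0,"tx":0,"ty":-0.009,"tz":0,"yaw":0},{"gripper":0,"tx":0,"ty":-0.015,"tz":0,"yaw":0},{"gripper":0,"tx":0,"ty":-0.025,"tz":0,"yaw":0},{"gripper":0,"tx":0,"ty":-0.03,"tz":0,"yaw":0}]'; python3 -m creep '[{"gripper":0,"tx":0,"ty":0,"tz":0,"yaw":0},{"gripper":0,"tx":0,"ty":0,"tz":0,"yaw":0},{"gripper":0,"tx":0,"ty":0,"tz":0,"yaw":0},{"gripper":0,"tx":0,"ty":0,"tz":0,"yaw":0}]'; python3 idx.py pics/w7.png; python3 -c "
import cv2;i=cv2.imread('pics/w7.png');cv2.imwrite('pics/w7c.png',cv2.resize(i[140:340,380:640],(780,600),interpolation=cv2.INTER_CUBIC))"; python3 to.py 0.6125 -0.009 0.17
```

```text
t: 11.85
tool_pos: [0.5324, -0.0591, 0.0701]
orientation: [0.7, 3.063, 0.0]
wrist_force: [0.6, -0.4, -0.7]
opening: 0.0003
grasp_force: 0.0
t: 12.25
tool_pos: [0.5328, -0.058, 0.07]
orientation: [-0.699, -3.063, -0.0]
wrist_force: [-0.7, -0.4, -0.2]
opening: 0.0008
grasp_force: 0.0
seen band y offset mm -0.29
t 12.25 ydir [0.4325 0.9016] band [0.5262 0.0642] knob [ 0.6073 -0.0068  0.1   ] 
index rel band mm -1.0 score 122.8 index [0.5258 0.0633] face xy ~line [4.955e-01 2.000e-04]
t 12.3 pos [ 0.5328 -0.058   0.07  ] shift [-0.0505  0.0787 -0.1   ] F [ 0.1 -0.4  0.2]
yaw to align y: -0.0034 or 3.1382
[[-0.901, 0.434, -0.0], [0.434, 0.901, 0.0], [0.0, 0.0, -1.0]]
```

View pics/w7c.png

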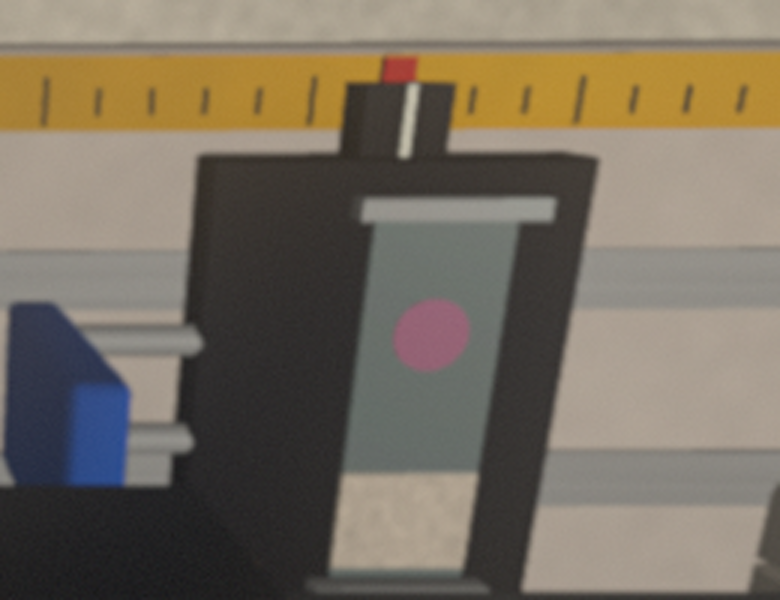

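The line lies on the band (413,110 vs red 400,70 in the crop, parallax from 7 mm height difference); the pusher has sprung back. Verify from above the knob too.

```bash
python3 -m creep '[{"gripper":0,"tx":0,"ty":0,"tz":-0.04,"yaw":0},{"gripper":0,"tx":0,"ty":0,"tz":-0.08,"yaw":0},{"gripper":0,"tx":0,"ty":0.02,"tz":-0.1,"yaw":0},{"gripper":0,"tx":-0.025,"ty":0.05,"tz":-0.1,"yaw":0},{"gripper":0,"tx":-0.05,"ty":0.079,"tz":-0.1,"yaw":0}]'; python3 -m creep '[{"gripper":0,"tx":0,"ty":0,"tz":0,"yaw":0},{"gripper":0,"tx":0,"ty":0,"tz":0,"yaw":0},{"gripper":0,"tx":0,"ty":0,"tz":0,"yaw":0},{"gripper":0,"tx":0,"ty":0,"tz":0,"yaw":0}]'; python3 idx.py pics/w8.png;  python3 to.py 0.6125 -0.009 0.135
```

```text
t: 12.8
tool_pos: [0.6134, -0.0079, 0.1715]
orientation: [0.699, 3.06, 0.001]
wrist_force: [-0.5, -0.6, 0.3]
opening: 0.0003
grasp_force: 0.0
t: 13.2
tool_pos: [0.6115, -0.0091, 0.1704]
orientation: [0.7, 3.062, 0.0]
wrist_force: [0.1, 0.3, -0.0]
opening: 0.0003
grasp_force: 0.0
seen band y offset mm -0.25
t 13.2 ydir [0.4325 0.9016] band [0.5262 0.0642] knob [ 0.6135 -0.0109  0.1   ] 
index rel band mm -1.57 score 98.6 index [0.5255 0.0628] face xy ~line [ 4.952e-01 -3.000e-04]
t 13.25 pos [ 0.6115 -0.0092  0.1704] shift [-0.0008  0.0006  0.0354] F [-0.2 -0.2 -0.2]
yaw to align y: -0.0042 or 3.1374
[[-0.901, 0.434, 0.0], [0.434, 0.901, -0.0], [-0.0, 0.0, -1.0]]
```

View pics/w8.png

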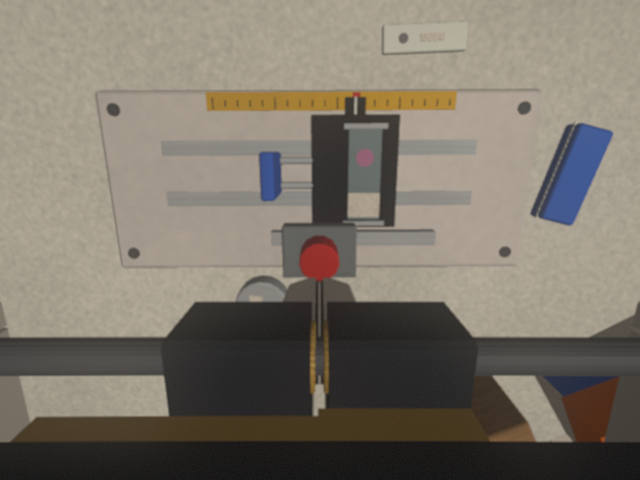

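From above, the line (356,107) meets the red band tip (356,95): inside the band, ≈ -1 mm. Fingers stand over the knob (319,258); press it home.

```bash
python3 -m creep '[{"gripper":0,"tx":-0.001,"ty":0.0005,"tz":0.02,"yaw":0},{"gripper":0,"tx":-0.001,"ty":0.0005,"tz":0.034,"yaw":0},{"gripper":0,"tx":-0.001,"ty":0.0005,"tz":0.037,"yaw":0},{"gripper":0,"tx":-0.001,"ty":0.0005,"tz":0.04,"yaw":0},{"gripper":0,"tx":-0.001,"ty":0.0005,"tz":0.043,"yaw":0}]'; python3 -m creep '[{"gripper":0,"tx":0,"ty":0,"tz":0.003,"yaw":0},{"gripper":0,"tx":0,"ty":0,"tz":0.006,"yaw":0},{"gripper":0,"tx":0,"ty":0,"tz":0.009,"yaw":0},{"gripper":0,"tx":0,"ty":0,"tz":0.01,"yaw":0},{"gripper":0,"tx":0,"ty":0,"tz":0.01,"yaw":0}]'
```

```text
t: 13.75
tool_pos: [0.6134, -0.0088, 0.1275]
orientation: [0.699, 3.062, 0.0]
wrist_force: [0.7, -1.0, 0.2]
opening: 0.0007
grasp_force: 0.0
t: 14.25
tool_pos: [0.6131, -0.0087, 0.1169]
orientation: [-0.699, -3.063, 0.0]
wrist_force: [0.3, 0.1, -0.0]
opening: 0.0004
grasp_force: 0.0
```

Run:
```python
from h import *
d=grab("side"); im=d["image"]; cv2.imwrite("pics/s9.png",cv2.resize(im[200:280,260:366],(795,600),interpolation=cv2.INTER_CUBIC))
d=grab("wrist"); im=d["image"]; cv2.imwrite("pics/w9.png",im)
from meas import masks
r,_=masks(im); ys,xs=np.nonzero(r); P=at_depth(d,np.c_[xs,ys]); k=np.hypot(P[:,0]-.612,P[:,1]+.009)<.03
if k.any(): print(k.sum(),np.percentile(P[k],[5,50,95],axis=0).round(4))
```

```text
929 [[ 0.6002 -0.016   0.0891]
 [ 0.6043 -0.0059  0.1058]
 [ 0.6125  0.0016  0.1272]]
```

View pics/s9.png

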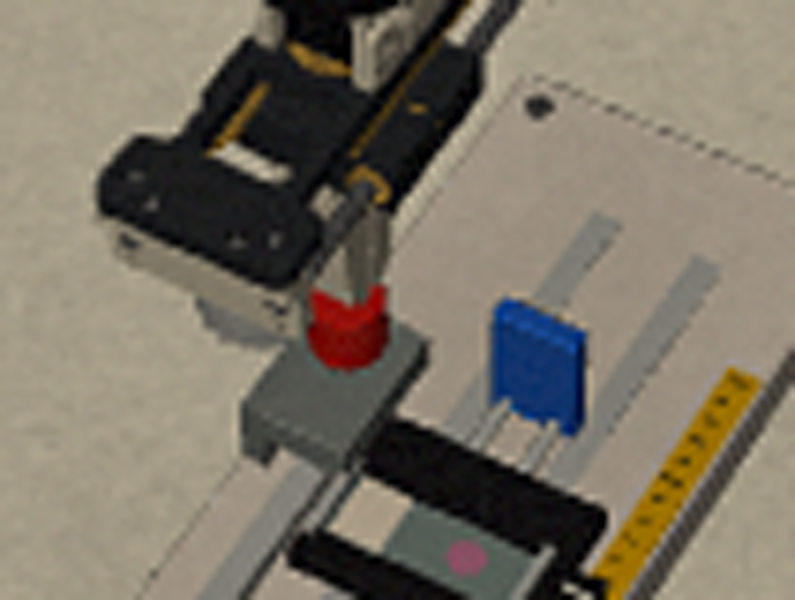

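```bash
python3 -m creep '[{"gripper":0,"tx":0,"ty":0,"tz":0.001,"yaw":0},{"gripper":0,"tx":0,"ty":0,"tz":0.001,"yaw":0},{"gripper":0,"tx":0,"ty":0,"tz":0.001,"yaw":0}]';python3 -m creep '[{"gripper":0,"tx":0,"ty":0,"tz":0.001,"yaw":0},{"gripper":0,"tx":0,"ty":0,"tz":0.001,"yaw":0},{"gripper":0,"tx":0,"ty":0,"tz":0.001,"yaw":0}]'
```

```text
t: 14.65
tool_pos: [0.6132, -0.0087, 0.1161]
orientation: [-0.699, -3.063, -0.0]
wrist_force: [-0.9, 0.7, -0.3]
opening: 0.0002
grasp_force: 0.0
t: 14.95
tool_pos: [0.6132, -0.0087, 0.115]
orientation: [-0.699, -3.063, 0.0]
wrist_force: [1.3, -0.5, -0.4]
opening: 0.0004
grasp_force: 0.0
```

Run:
```python
from h import *
from meas import masks
for n in("side","top","wrist"):
    d=grab(n); r,_=masks(d["image"]); ys,xs=np.nonzero(r); P=at_depth(d,np.c_[xs,ys]); k=np.hypot(P[:,0]-.612,P[:,1]+.009)<.03
    print(n,k.sum()); 
    if k.any(): print(np.percentile(P[k],[5,25,50,75,95],axis=0).round(4).tolist())
    # column profile down the image through knob
    if n=="side":
        u=int(np.median(xs[k]))
        for v in range(ys[k].min()-4,ys[k].max()+5): print(v,d["image"][v,u].tolist(),at_depth(d,[(u,v)])[0].round(3).tolist())
print(readout.get_state()["wrist_force"])
```

```text
side 86
[[0.6026, -0.0105, 0.0822], [0.6056, -0.0029, 0.0897], [0.6128, 0.0004, 0.0982], [0.6188, 0.003, 0.1036], [0.6239, 0.0049, 0.1091]]
234 [55, 64, 69] [0.611, 0.007, 0.146]
235 [62, 71, 77] [0.611, 0.009, 0.145]
236 [61, 73, 77] [0.611, 0.014, 0.147]
237 [76, 89, 95] [0.611, 0.008, 0.135]
238 [80, 95, 101] [0.612, 0.007, 0.13]
239 [87, 100, 104] [0.611, 0.011, 0.131]
240 [111, 131, 127] [0.612, 0.007, 0.122]
241 [16, 20, 146] [0.613, -0.004, 0.104]
242 [7, 12, 142] [0.613, 0.002, 0.107]
243 [0, 10, 147] [0.612, 0.004, 0.106]
244 [0, 0, 114] [0.613, -0.002, 0.095]
245 [10, 18, 116] [0.613, 0.003, 0.097]
246 [17, 17, 116] [0.613, 0.001, 0.089]
247 [8, 15, 117] [0.613, 0.005, 0.091]
248 [4, 4, 115] [0.613, 0.002, 0.082]
249 [42, 47, 86] [0.615, -0.012, 0.061]
250 [83, 87, 82] [0.615, -0.015, 0.051]
251 [82, 88, 84] [0.614, -0.008, 0.056]
252 [80, 86, 84] [0.613, 0.001, 0.064]
253 [80, 85, 85] [0.614, -0.003, 0.055]
top 0
wrist 909
[[0.6001, -0.0157, 0.089], [0.6016, -0.0099, 0.0983], [0.6039, -0.006, 0.1056], [0.6069, -0.0019, 0.1068], [0.6125, 0.0016, 0.1252]]
[ 0.03889988  0.44411857 -0.64520291]
```

Run:
```python
from h import *
d=grab("wrist")
for u in (300,312,320,328,340):
    for v in range(240,306,5): print(u,v,d["image"][v,u].tolist(),at_depth(d,[(u,v)])[0].round(4).tolist())
```

```text
300 240 [64, 67, 67] [0.5948, -0.0145, 0.0576]
300 245 [96, 101, 101] [0.5973, -0.0156, 0.0599]
300 250 [99, 104, 103] [0.6002, -0.017, 0.0602]
300 255 [99, 101, 102] [0.6032, -0.0186, 0.0601]
300 260 [83, 86, 95] [0.6003, -0.0157, 0.0835]
300 265 [42, 45, 80] [0.6002, -0.0151, 0.0939]
300 270 [39, 42, 78] [0.6003, -0.0146, 0.1028]
300 275 [42, 46, 142] [0.6016, -0.015, 0.1069]
300 280 [62, 68, 127] [0.6002, -0.0135, 0.1194]
300 285 [73, 82, 88] [0.6006, -0.0134, 0.1251]
300 290 [72, 83, 88] [0.6009, -0.0132, 0.1307]
300 295 [74, 82, 88] [0.6007, -0.0127, 0.1376]
300 300 [71, 79, 85] [0.6009, -0.0125, 0.1426]
300 305 [36, 38, 40] [0.579, 0.0021, 0.2052]
312 240 [64, 68, 69] [0.5981, -0.0075, 0.0578]
312 245 [97, 102, 100] [0.6003, -0.0085, 0.0611]
312 250 [97, 101, 101] [0.6031, -0.0098, 0.0619]
312 255 [67, 71, 89] [0.6002, -0.0079, 0.0849]
312 260 [39, 42, 82] [0.6006, -0.0079, 0.0936]
312 265 [37, 39, 80] [0.6003, -0.0075, 0.1036]
312 270 [44, 47, 151] [0.6019, -0.0082, 0.1067]
312 275 [41, 46, 154] [0.6042, -0.0093, 0.1073]
312 280 [74, 81, 86] [0.6029, -0.0084, 0.1188]
312 285 [
[... 1496 characters left out ...]
9]
328 305 [30, 34, 38] [0.5811, 0.0082, 0.2069]
340 240 [66, 67, 69] [0.6057, 0.0089, 0.0588]
340 245 [96, 102, 101] [0.6082, 0.0076, 0.0606]
340 250 [97, 102, 101] [0.6113, 0.0062, 0.0606]
340 255 [96, 100, 99] [0.6145, 0.0047, 0.0599]
340 260 [97, 102, 102] [0.6175, 0.0033, 0.0602]
340 265 [98, 103, 102] [0.6205, 0.0019, 0.0604]
340 270 [84, 88, 105] [0.624, 0.0003, 0.0592]
340 275 [66, 70, 113] [0.6268, -0.001, 0.0602]
340 280 [58, 62, 115] [0.6141, 0.0022, 0.104]
340 285 [74, 82, 88] [0.6085, 0.0034, 0.1257]
340 290 [74, 83, 88] [0.6087, 0.003, 0.131]
340 295 [74, 83, 87] [0.6084, 0.0028, 0.1371]
340 300 [70, 78, 84] [0.6082, 0.0025, 0.1425]
340 305 [37, 37, 42] [0.5825, 0.0105, 0.2064]
```

The depth images show the knob still up (top ≈ 0.107) with the fingertips several mm above it; keep going down slowly.

```bash
python3 -m creep '[{"gripper":0,"tx":0,"ty":0,"tz":0.0015,"yaw":0},{"gripper":0,"tx":0,"ty":0,"tz":0.003,"yaw":0},{"gripper":0,"tx":0,"ty":0,"tz":0.0045,"yaw":0},{"gripper":0,"tx":0,"ty":0,"tz":0.0045,"yaw":0}]';python3 -m creep '[{"gripper":0,"tx":0,"ty":0,"tz":0.0015,"yaw":0},{"gripper":0,"tx":0,"ty":0,"tz":0.003,"yaw":0},{"gripper":0,"tx":0,"ty":0,"tz":0.0045,"yaw":0},{"gripper":0,"tx":0,"ty":0,"tz":0.0045,"yaw":0}]'
python3 - <<'E'
from h import *
d=grab("wrist")
for u in (312,328):
    for v in range(262,296,3): print(u,v,d["image"][v,u].tolist(),at_depth(d,[(u,v)])[0].round(4).tolist())
E
```

```text
t: 15.55
tool_pos: [0.613, -0.0087, 0.1102]
orientation: [-0.699, -3.062, 0.0]
wrist_force: [-0.6, -0.1, -0.1]
opening: 0.0005
grasp_force: 0.0
t: 15.95
tool_pos: [0.6133, -0.0087, 0.1063]
orientation: [0.699, 3.063, 0.0]
wrist_force: [-0.7, 0.6, 3.4]
opening: 0.0003
grasp_force: 1.6
312 262 [41, 42, 81] [0.601, -0.0081, 0.0873]
312 265 [40, 43, 81] [0.6009, -0.0079, 0.0932]
312 268 [37, 40, 80] [0.6006, -0.0076, 0.0991]
312 271 [40, 41, 87] [0.6006, -0.0075, 0.1039]
312 274 [44, 47, 150] [0.6019, -0.0081, 0.1045]
312 277 [57, 64, 126] [0.6032, -0.0087, 0.105]
312 280 [75, 82, 86] [0.6029, -0.0085, 0.1102]
312 283 [75, 84, 88] [0.6031, -0.0085, 0.1136]
312 286 [73, 82, 87] [0.6029, -0.0083, 0.1184]
312 289 [73, 81, 87] [0.6035, -0.0086, 0.1202]
312 292 [75, 82, 88] [0.6035, -0.0085, 0.1239]
312 295 [76, 84, 91] [0.6034, -0.0083, 0.1277]
328 262 [53, 55, 99] [0.606, -0.0007, 0.0831]
328 265 [40, 43, 100] [0.6056, -0.0007, 0.0896]
328 268 [41, 43, 103] [0.6057, -0.0009, 0.0942]
328 271 [36, 41, 103] [0.6056, -0.0009, 0.0992]
328 274 [37, 41, 118] [0.6054, -0.001, 0.1044]
328 277 [62, 69, 135] [0.6062, -0.0014, 0.1061]
328 280 [74, 83, 87] [0.6066, -0.0017, 0.1091]
328 283 [76, 84, 88] [0.6063, -0.0016, 0.114]
328 286 [74, 82, 88] [0.6066, -0.0018, 0.117]
328 289 [74, 81, 88] [0.6062, -0.0018, 0.1216]
328 292 [73, 81, 88] [0.606, -0.0018, 0.1254]
328 295 [74, 82, 87] [0.6063, -0.002, 0.128]
```

Contact at TCP z ≈ 0.107. Press on by 12 mm.

```bash
python3 -m creep '[{"gripper":0,"tx":0,"ty":0,"tz":0.002,"yaw":0},{"gripper":0,"tx":0,"ty":0,"tz":0.004,"yaw":0},{"gripper":0,"tx":0,"ty":0,"tz":0.006,"yaw":0},{"gripper":0,"tx":0,"ty":0,"tz":0.008,"yaw":0},{"gripper":0,"tx":0,"ty":0,"tz":0.009,"yaw":0}]';python3 -m creep '[{"gripper":0,"tx":0,"ty":0,"tz":0.001,"yaw":0},{"gripper":0,"tx":0,"ty":0,"tz":0.002,"yaw":0},{"gripper":0,"tx":0,"ty":0,"tz":0.002,"yaw":0}]'
```

```text
t: 16.5
tool_pos: [0.6133, -0.0087, 0.0974]
orientation: [0.699, 3.062, 0.0]
wrist_force: [-2.4, 0.2, 6.2]
opening: 0.0004
grasp_force: 3.2
t: 16.8
tool_pos: [0.6133, -0.0087, 0.0956]
orientation: [0.699, 3.062, 0.0]
wrist_force: [-2.5, -1.1, 6.8]
opening: 0.0005
grasp_force: 3.6
```

```bash
python3 -m creep '[{"gripper":0,"tx":0,"ty":0,"tz":0.001,"yaw":0},{"gripper":0,"tx":0,"ty":0,"tz":0.002,"yaw":0},{"gripper":0,"tx":0,"ty":0,"tz":0.002,"yaw":0}]';python3 -m creep '[{"gripper":0,"tx":0,"ty":0,"tz":0.001,"yaw":0},{"gripper":0,"tx":0,"ty":0,"tz":0.001,"yaw":0},{"gripper":0,"tx":0,"ty":0,"tz":0.001,"yaw":0}]'
```

```text
t: 17.1
tool_pos: [0.6136, -0.0087, 0.0956]
orientation: [0.699, 3.061, 0.0]
wrist_force: [-9.9, 1.1, 23.7]
opening: 0.0003
grasp_force: 11.9
t: 17.4
tool_pos: [0.6137, -0.0087, 0.0955]
orientation: [0.698, 3.061, 0.001]
wrist_force: [-14.9, 0.5, 32.0]
opening: 0.0005
grasp_force: 16.1
```

At the stop (32 N, no further travel). Retreat and verify.

```bash
python3 -m creep '[{"gripper":0,"tx":0,"ty":0,"tz":-0.005,"yaw":0},{"gripper":0,"tx":0,"ty":0,"tz":-0.03,"yaw":0},{"gripper":0,"tx":0,"ty":0,"tz":-0.06,"yaw":0},{"gripper":0,"tx":0,"ty":0,"tz":-0.079,"yaw":0},{"gripper":0,"tx":0,"ty":0,"tz":-0.079,"yaw":0}]';python3 -m creep '[{"gripper":0,"tx":0,"ty":0,"tz":0,"yaw":0},{"gripper":0,"tx":0,"ty":0,"tz":0,"yaw":0},{"gripper":0,"tx":0,"ty":0,"tz":0,"yaw":0}]'; python3 idx.py
python3 - <<'E'
from h import *
from meas import masks
d=grab("wrist"); r,_=masks(d["image"]); ys,xs=np.nonzero(r); P=at_depth(d,np.c_[xs,ys]); k=np.hypot(P[:,0]-.612,P[:,1]+.009)<.03
print("knob z pct",np.percentile(P[k][:,2],[10,25,50,75,90]).round(4))
E
```

```text
t: 17.9
tool_pos: [0.6142, -0.0088, 0.1739]
orientation: [0.698, 3.059, 0.001]
wrist_force: [0.8, 0.8, -0.4]
opening: 0.0006
grasp_force: 0.0
t: 18.2
tool_pos: [0.6128, -0.0087, 0.1697]
orientation: [-0.699, -3.061, 0.0]
wrist_force: [0.5, -0.1, 0.1]
opening: 0.0003
grasp_force: 0.0
seen band y offset mm -0.29
t 18.2 ydir [0.4325 0.9016] band [0.5262 0.0642] knob [ 0.6108 -0.0096  0.1   ] 
index rel band mm -1.58 score 98.7 index [0.5255 0.0628] face xy ~line [ 4.952e-01 -3.000e-04]
knob z pct [0.0925 0.0938 0.0944 0.0949 0.0953]
```

Knob top is down at ≈0.095 (home), the index unchanged in the band, and the arm is clear.

```bash
python3 -c "
from station import ticket; print(ticket.close_job())"
```

```text
the job is handed in; nothing more can be done
None
```

The job is handed in with no verdict shown: the index line rests about 1 mm short of the band's middle (within the ±3 mm), the knob is pushed home against its stop, the pusher has sprung back and the arm is clear; I viewed 11 pictures, one over the limit of 10.

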